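# Turn the cover plate over against the pad's edge

## Task

Turn the aluminium cover plate over so that its blue gasket face is up: push it along the bench against the front edge of the low red pad until it tips up, and push it on over that edge so that it comes to lie flat on the pad, blue side up. Push with the fingertips only, with the plate always resting on the bench or the pad: do not pick it up. Leave the pipe coupling, the pipe nipple and the oil jar where they stand.

Things in the scene. Friction and masses are not known exactly. Their poses are not given: they have to be found in the camera images.
- cover: loose rigid cover plate, 90 (its x) x 110 (its y) x 12 mm thick, about 0.3 kg, bright aluminium with a blue gasket layer on its underside. Origin at the centre of the blue face; z points out of the aluminium face: up at the start, down at the end. It starts flat on the bench in front of the pad, 110 mm edges within 0.25 rad of the pad's front edge, a gap of 10 to 45 mm to it
- cover_mid (a point): centre of the cover plate, half-way through its thickness; 6 mm above the bench at the start, 12 mm above the bench when the plate lies flat on the pad
- pad: red steel pad fixed to the bench, 140 mm (its x) by 200 mm (its y), 6 mm high, flat top, square edges. Origin at the centre of its underside; its x points across the pad, away from its front edge, roughly away from the robot (within 0.4 rad of world x). The plate starts on its -x side
- pad_edge (a point): middle of the pad's front top edge, 6 mm above the bench, at pad x = -70 mm; the edge runs along the pad's y. The upright 6 mm face under it is the stop against which the plate is tipped: with 10 to 15 N of push on the plate's near edge, friction at the fingertips carries that edge up as they rise round the pad's edge, and over
- coupling: bystander: dark steel pipe coupling, a ring 50 mm across and 50 mm high, standing loose beside the work; origin at the centre of its foot
- nipple: bystander: bright steel pipe nipple, 33 mm across and 70 mm high, standing loose beside the work; origin at the centre of its foot
- oil: bystander: amber oil jar with black cap, 52 mm across and 110 mm high, standing loose beside the work; origin at the centre of its foot
Mind the look-alikes: they are no part of the job. Leave any purple look-alike of the cover alone.

How it is judged:
By the outcome, as a careful person would: the job done as asked, in the order asked, and still so for the second after the job is handed in, with the robot touching nothing.
It also fails if it takes over 51 s, if anything falls off the work surface, if the arm or the gripper's body presses on something with over 40 N, if the wrist force passes 120 N, or if a joint passes its speed limit or range.

## Robot

A 7-joint arm with a two-finger parallel gripper is mounted at the origin on the work surface. World frame = base frame: x ahead of the robot, y to its left, z up, the work surface at z = 0. Lengths are in m, angles in rad, forces in N, time in s.
With the tool pointing down it reaches from about 0.4 to 0.85 m from the base axis. Payload 6.9 kg.
Tool frame: the origin (TCP) lies midway between the tips of the shut fingers; the grasp point (between the pads) lies behind it (ctrl.pinch_z is the z of the grasp point in the tool frame, in m); z points along the fingers, y is the direction in which the jaws open and shut (so a half turn about z gives the same grasp; the last joint's range is limited). The gripper opens to 85 mm and grips with 20 to 120 N. Pads are 22 mm wide; open, the fingers measure 114 mm over their backs; the gripper's body (76 mm by 85 mm) begins 54 mm behind the grasp point. The pads swing forward as they close: fully open they stand 13 mm farther back than shut.
Start: joints at [-1.101, 0.507, -0.238, 1.5, 0.126, 1.149, -0.155], TCP at [0.223, 0.584, 0.198] pointing down, gripper open.
Joint ranges: [-3.08, 3.08], [-0.24, 2.05], [-1.43, 1.35], [0, 2.5], [-1.52, 4.66], [0.17, 1.96], [-2.89, 2.89]. Speed limits (rad/s): [2.39, 2.39, 3.14, 3.14, 3.14, 3.14, 3.14].

## Interface

Orientations are given as a unit quaternion [w, x, y, z].
In Python, from station import ctrl, get_state, vision, ticket, models gives the robot as it stands. Calls block until the motion is done:
- ctrl.movep(position, orientation): joint-space move of the TCP to a pose.
- ctrl.movel(position, frame=None, max_speed=0.15): straight line of the TCP; frame=None keeps the orientation; max_speed is the mean speed in m/s.
- ctrl.set_joints(angles): joint-space move.
- ctrl.ungrasp() and ctrl.close_gripper(force=None): open the fingers fully, or close them until they stop; force is the grip in N (None keeps the last).
- ctrl.pause(seconds).
- ctrl.ik(position, orientation): joint angles nearest the present ones, or None.
- get_state(): the state.
- vision.grab_frame(name): name is "scene" or "top"; returns (picture, depth): 384x512x3 uint8, blue, green, red; 384x512 float32, m along the optical axis (not along the pixel's ray), 0 where there is no reading.
- vision.camera_info(name): a dict with "mtx" (3x3 intrinsics, pixels), "R" (3x3) and "t" (3): a world point X has camera coordinates R X + t. Camera axes: x right, y down, z forward; pixel columns grow to the right and rows downward; lengths in m; the calibration is good to about 2 mm. A picture is of the moment at which its call begins. camera_info takes no time and is no camera call.
A pose or a line that the arm cannot do raises ctrl.Unreachable and nothing moves.
- ticket.close_job(): hands the job in, once; it reports no verdict.
Trained networks look in the newest picture that a camera, given by its name, has taken for a name from the list of things; names that differ only in an ending like _2 or _b are one class to them, and where a whole thing is asked for, a point or a joint stands for the part that bears it (a point fixed in the world has none). Each returns a list of dicts, best first, with "p" (0 to 1); they miss things now and then, are a little off and sometimes report something else, mostly with a low value. They report only what shows in the picture. A call takes as long as a camera call. They do not tell look-alikes from the thing itself.
- models.recognise(camera, target): "point" ([column, row] in pixels, amid what is visible of it).
- models.masks_of(camera, target): "mask" (384x512 bool, what is visible of it) and "point" ([column, row] in pixels, amid what is visible of it).
The state is a dict: "time": time; "qpos": joint angles; "qd": joint speeds; "tau": joint torques, N m; "tcp_pos": TCP position; "eef_rot": TCP orientation; "contact_force": force on the tool from outside, world axes, zero at the start; "wrist_torque": the same for the moment, N m; "width": finger opening in m.
Only numpy, scipy, OpenCV 4.12 (cv2) and the standard library are available. Lean on these libraries where they do the work, as an engineer would, in place of code of your own. Each camera call takes 0.05 s, during which the arm holds its last target. There are 200 camera calls.

## Working session

There is one attempt and no reset: what is moved stays moved. The work goes in short steps, each a Python script; the robot and the scene stay as the last script left them, time stands still between calls to the robot, and variables do not carry over. Pictures are saved under pics/ and viewed, about 8 in all and at most 12, crops included, and the job is handed in when it is done.

```bash
ls; mkdir -p pics; python3 - <<'E'
from station import ctrl,get_state,vision,models
import cv2,numpy as np
for c in("scene","top"):
    im,d=vision.grab_frame(c); cv2.imwrite(f"pics/{c}0.png",im); np.save(f"{c}0.npy",d)
    i=vision.camera_info(c); print(c,i["mtx"].round(1).tolist(),i["R"].round(3).tolist(),i["t"].round(3).tolist())
    for t in("cover","pad","coupling","nipple","oil"):
        print(t,[(np.round(m["p"],2),np.round(m["point"]).tolist(),int(m["mask"].sum())) for m in models.masks_of(c,t)][:4])
print(get_state()["time"],ctrl.pinch_z)
im=np.hstack([cv2.imread("pics/scene0.png")[:,:],cv2.imread("pics/top0.png")]);cv2.imwrite("pics/both0.png",cv2.resize(im,(800,300),interpolation=cv2.INTER_AREA))
E
```

```text
pics
scene [[369.8, 0.0, 250.1], [0.0, 369.8, 195.9], [0.0, 0.0, 1.0]] [[0.119, 0.993, -0.005], [0.569, -0.072, -0.819], [-0.814, 0.095, -0.573]] [-0.13, -0.313, 1.302]
cover [(np.float64(0.82), [309.0, 161.0], 877), (np.float64(0.81), [262.0, 194.0], 1245), (np.float64(0.69), [348.0, 198.0], 1283)]
pad [(np.float64(0.8), [249.0, 240.0], 4883)]
coupling [(np.float64(0.73), [341.0, 262.0], 1048)]
nipple [(np.float64(0.96), [340.0, 228.0], 631)]
oil [(np.float64(0.61), [170.0, 195.0], 1215)]
top [[394.3, 0.0, 256.6], [0.0, 394.3, 191.8], [0.0, 0.0, 1.0]] [[-0.025, -1.0, 0.0], [-0.99, 0.025, -0.142], [0.142, -0.004, -0.99]] [0.077, 0.57, 0.768]
cover [(np.float64(0.89), [175.0, 265.0], 2396), (np.float64(0.87), [240.0, 199.0], 2180), (np.float64(0.8), [292.0, 286.0], 2376), (np.float64(0.61), [264.0, 137.0], 5642)]
pad [(np.float64(0.72), [263.0, 138.0], 5767)]
coupling [(np.float64(0.84), [190.0, 82.0], 604)]
nipple [(np.float64(0.58), [264.0, 136.0], 5848), (np.float64(0.54), [181.0, 123.0], 343)]
oil [(np.float64(0.95), [337.0, 171.0], 807)]
0.6 -0.0187
```

View pics/top0.png

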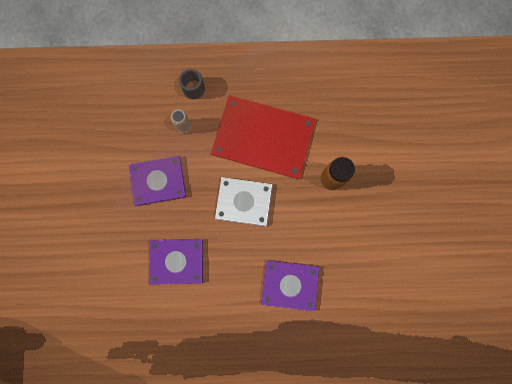

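View pics/scene0.png

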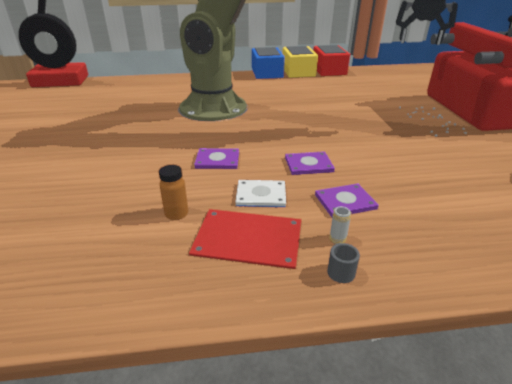

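The top picture shows the aluminium plate at (244,201), in front of the red pad at (264,138). Things it could be taken for are the three purple plates at top (158,181), (176,262) and (291,286). The bright one at top (244,201), which is scene (262,193), matches the description. In the scene view the blue, yellow and red boxes are only background. Next I'll measure both poses and check the choice in a crop.

```bash
cat > h.py <<'E'
from station import ctrl,get_state,vision,ticket,models
import cv2,numpy as np
from scipy.spatial.transform import Rotation as Ro
def toworld(px,z,cam="top"):
    i=vision.camera_info(cam);px=np.atleast_2d(px).astype(float)
    r=np.c_[px,np.ones(len(px))]@np.linalg.inv(i["mtx"]).T@i["R"]
    c=-i["R"].T@i["t"]; return c+r*((z-c[2])/r[:,2])[:,None]
def rect(mask,z):
    "centre, angle of long side from world y, size, of the largest blob seen from top at height z"
    cs,_=cv2.findContours(mask.astype(np.uint8),cv2.RETR_EXTERNAL,cv2.CHAIN_APPROX_NONE)
    c=max(cs,key=cv2.contourArea)[:,0]; w=toworld(c,z)[:,:2]
    (cx,cy),(a,b),_=r=cv2.minAreaRect((w*1000).astype(np.float32)); p=cv2.boxPoints(r)
    e=max((p[1]-p[0],p[2]-p[1]),key=np.linalg.norm); e=e*np.sign(e[1])
    return np.array([cx,cy])/1000,float(np.arctan2(-e[0],e[1])),sorted((a,b))
def redmask(im): h=cv2.cvtColor(im,cv2.COLOR_BGR2HSV);return ((h[...,0]<4)|(h[...,0]>174))&(h[...,1]>190)&(h[...,2]>60)
def grey(im): h=cv2.cvtColor(im,cv2.COLOR_BGR2HSV);return (h[...,1]<50)&(h[...,2]>95)
E
python3 - <<'E'
from h import *
im=cv2.imread("pics/top0.png")
r=redmask(im); r[:80]=0; g=grey(im); g[:165]=0; g[240:]=0; g[:,:205]=0; g[:,285:]=0
g=cv2.morphologyEx(g.astype(np.uint8),cv2.MORPH_CLOSE,np.ones((5,5)))
print("pad",rect(r,.006)); print("cover",rect(g,.012))
for n,p in dict(coupling=(190,82),nipple=(181,123),oil=(338,172)).items(): print(n,toworld(p,.05).round(3))
o=im.copy(); o[r]=(0,255,255); cs,_=cv2.findContours(g,0,1);cv2.drawContours(o,cs,-1,(0,255,0),1)
cv2.imwrite("pics/crop1.png",np.hstack([cv2.resize(x[70:260,150:350],None,fx=2,fy=2) for x in(im,o)]))
E
```

```text
pad (array([0.69500739, 0.03337943]), -0.30272820591926575, [138.74366760253906, 175.26138305664062])
cover (array([0.55653601, 0.0910453 ]), -0.16704510152339935, [90.96985626220703, 109.8189468383789])
coupling [[0.808 0.197 0.05 ]]
nipple [[0.719 0.216 0.05 ]]
oil [[ 0.607 -0.105  0.05 ]]
```

View pics/crop1.png

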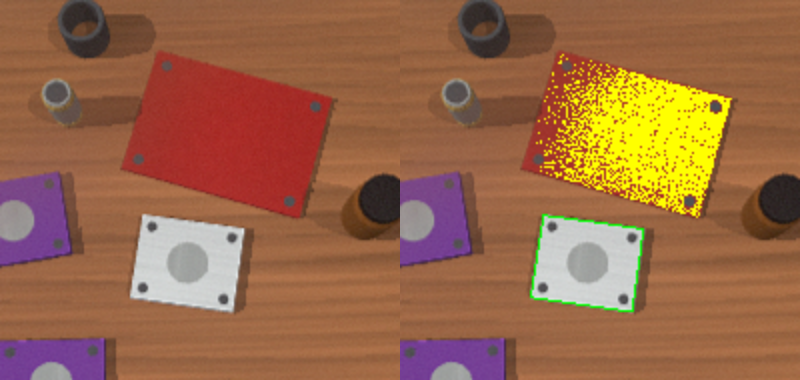

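The crop confirms the choice: bright aluminium, centre at top (244,201). The pad mask is incomplete, so I'll refit it with a looser red threshold, then check reachability.

```bash
cat >> h.py <<'E'
def redmask(im):
    h=cv2.cvtColor(im,cv2.COLOR_BGR2HSV); b=im.astype(int)
    m=(b[...,2]>70)&(abs(b[...,1]-b[...,0])<22)&(b[...,2]>2.2*b[...,1]); m[:80]=0;m[200:]=0;m[:,:195]=0
    return cv2.morphologyEx(m.astype(np.uint8),cv2.MORPH_CLOSE,np.ones((5,5)))
def tool(a,tilt):
    "tool z = forward(a)*sin(tilt) - up*cos(tilt); tool y along -/+ pad y"
    f=np.array([np.cos(a),np.sin(a),0]); z=f*np.sin(tilt)-np.array([0,0,np.cos(tilt)])
    y=np.array([-np.sin(a),np.cos(a),0]); R=[]
    for s in(1,-1): R.append(Ro.from_matrix(np.c_[np.cross(s*y,z),s*y,z]).as_quat(scalar_first=True))
    return R
E
python3 - <<'E'
from h import *
im=cv2.imread("pics/top0.png")
c,a,s=rect(redmask(im),.006); print("pad",c,a,s)
f=np.array([np.cos(a),np.sin(a)]);l=np.array([-f[1],f[0]])
q=toworld([(230,96),(316,119),(301,178.5),(211,154)],.006)[:,:2]; print(q.mean(0),[np.linalg.norm(q[i]-q[i-1]).round(4) for i in range(4)])
k=np.array([.5565,.0910]); d=k-(c-70e-3*f); print("cover in edge frame",d@f,d@l)
print(get_state()["eef_rot"])
for t in(0,.17,.35):
  for i,Q in enumerate(tool(a,t)):
    for u,z in((-.16,.004),(-.10,.004),(-.06,.07),(0,.1),(.05,.1)):
        P=c+(-.07+u)*f+(d@l)*l; j=ctrl.ik([*P,z],Q); print(t,i,u,None if j is None else np.round(j,2))
E
```

```text
pad [0.69901538 0.04468434] -0.3025178015232086 [141.05902099609375, 200.3877716064453]
[0.69788822 0.04213486] [np.float64(0.1376), np.float64(0.1968), np.float64(0.1373), np.float64(0.2017)]
cover in edge frame -0.07984224674166408 0.0017535967650162704
[-1.99293339e-05  1.81406816e-01  9.83408138e-01  1.21436276e-05]
0 0 -0.16 [-0.2   0.57 -0.12  2.07  0.14  0.51  0.84]
0 0 -0.1 [-0.15  0.62 -0.11  1.94  0.12  0.59  0.93]
0 0 -0.06 [-0.13  0.57 -0.08  1.78  0.06  0.79  1.02]
0 0 0 [-0.11  0.6  -0.06  1.6   0.04  0.94  1.08]
0 0 0.05 [-0.08  0.67 -0.06  1.46  0.04  1.01  1.12]
0 1 -0.16 [-0.55  0.6   0.41  2.08 -0.45  0.54 -1.7 ]
0 1 -0.1 [-0.49  0.66  0.41  1.94 -0.43  0.63 -1.67]
0 1 -0.06 [-0.51  0.62  0.52  1.79 -0.4   0.84 -1.67]
0 1 0 [-0.46  0.67  0.56  1.61 -0.4   0.98 -1.65]
0 1 0.05 [-0.42  0.74  0.58  1.47 -0.43  1.06 -1.62]
0.17 0 -0.16 [-0.36  0.53 -0.01  2.22  0.41  0.28  0.51]
0.17 0 -0.1 [-0.26  0.57 -0.05  2.09  0.36  0.36  0.64]
0.17 0 -0.06 [-0.21  0.5  -0.06  1.95  0.23  0.56  0.82]
0.17 0 0 [-0.16  0.53 -0.05  1.78  0.17  0.7   0.94]
0.17 0 0.05 [-0.12  0.59 -0
[... 165 characters left out ...]
55  0.48  1.95 -0.32  0.56 -1.78]
0.17 1 0 [-0.53  0.59  0.54  1.78 -0.34  0.71 -1.72]
0.17 1 0.05 [-0.49  0.65  0.57  1.66 -0.4   0.78 -1.66]
0.35 0 -0.16 [-0.57  0.53  0.13  2.37  1.65  0.18 -0.82]
0.35 0 -0.1 [-0.35  0.56 -0.04  2.25  1.34  0.24 -0.42]
0.35 0 -0.06 [-0.38  0.46  0.07  2.11  0.56  0.32  0.44]
0.35 0 0 [-0.26  0.48  0.01  1.95  0.42  0.45  0.65]
0.35 0 0.05 [-0.2   0.53 -0.02  1.84  0.38  0.5   0.74]
0.35 1 -0.16 [-0.45  0.53 -0.04  2.37  1.6   0.27  2.36]
0.35 1 -0.1 [-0.86  0.69  0.75  2.26 -1.44  0.25 -0.78]
0.35 1 -0.06 [-0.67  0.51  0.5   2.12 -0.21  0.27 -1.94]
0.35 1 0 [-0.59  0.53  0.51  1.96 -0.21  0.41 -1.88]
0.35 1 0.05 [-0.57  0.6   0.57  1.84 -0.37  0.48 -1.71]
```

```bash
cat >> h.py <<'E'
C=np.array([.6985,.0435]);A=-.3025;F=np.array([np.cos(A),np.sin(A)]);L=np.array([-F[1],F[0]]);E=C-.07*F
V0=.002
def P(u,z,v=V0): return np.array([*(E+u*F+v*L),z])
def st():
    s=get_state();d=s["tcp_pos"][:2]-E;f=s["contact_force"]
    return s["time"],d@F,d@L,s["tcp_pos"][2],f[:2]@F,f[:2]@L,f[2]
def show(*t): print(*t,np.round(st(),4).tolist(),flush=True)
E
python3 - <<'E'
from h import *
Q=tool(A,.1)[0]
ctrl.movep(P(-.165,.13),Q);show("above")
ctrl.close_gripper(20);show("shut")
ctrl.movel(P(-.157,.004),max_speed=.12);show("down")
ctrl.movel(P(-.115,.004),max_speed=.04);show("push")
for u in(-.112,-.109):
    ctrl.movel(P(u,.004),max_speed=.03);show(u)
im,d=vision.grab_frame("top");cv2.imwrite("pics/top2.png",im[100:260,150:350].repeat(3,0).repeat(3,1));show()
E
```

```text
above [2.525, -0.1652, 0.0032, 0.1301, -0.2479, 0.408, -0.6203]
shut [3.2917, -0.165, 0.002, 0.13, 0.6897, -0.1474, -0.4199]
down [4.4917, -0.1567, 0.0022, 0.0045, -0.9639, 0.2125, -0.3423]
push [5.6917, -0.1153, 0.002, 0.004, 0.4527, 0.4624, 0.7851]
-0.112 [5.9417, -0.1118, 0.002, 0.0041, 0.0785, -0.0153, -1.0191]
-0.109 [6.1917, -0.1088, 0.002, 0.004, -0.0343, 0.1195, -1.0334]
[6.2417, -0.1089, 0.002, 0.004, 0.356, -0.2359, 0.7638]
```

View pics/top2.png

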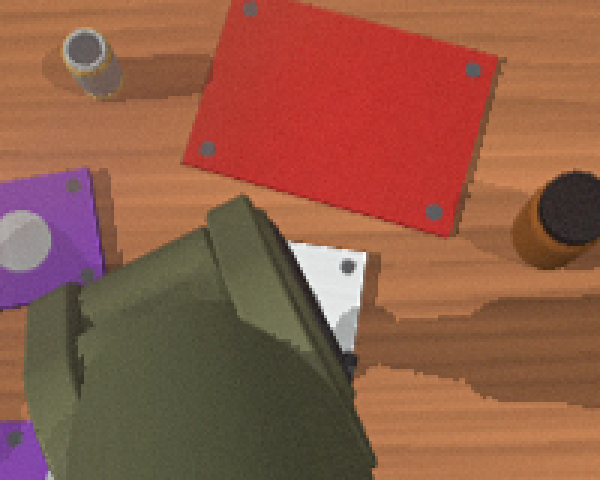

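The gripper hides most of the plate; its visible top-right corner is at top (272,184), about where it started. I'll check from the scene camera and see how the fingertips stand.

```bash
python3 - <<'E'
from h import *
im,d=vision.grab_frame("scene");cv2.imwrite("pics/scene3.png",cv2.resize(im[120:280,170:370],None,fx=4,fy=3.75,interpolation=cv2.INTER_CUBIC))
i=vision.camera_info("scene")
def proj(X): x=i["mtx"]@(i["R"]@np.array(X)+i["t"]);return x[:2]/x[2]
for X in([*(get_state()["tcp_pos"])],P(-.035,.012,.055),P(-.035,.012,-.055)): print(np.round((proj(X)-[170,120])*[4,3.75]))
E
```

```text
[372. 249.]
[447. 315.]
[251. 296.]
```

View pics/scene3.png

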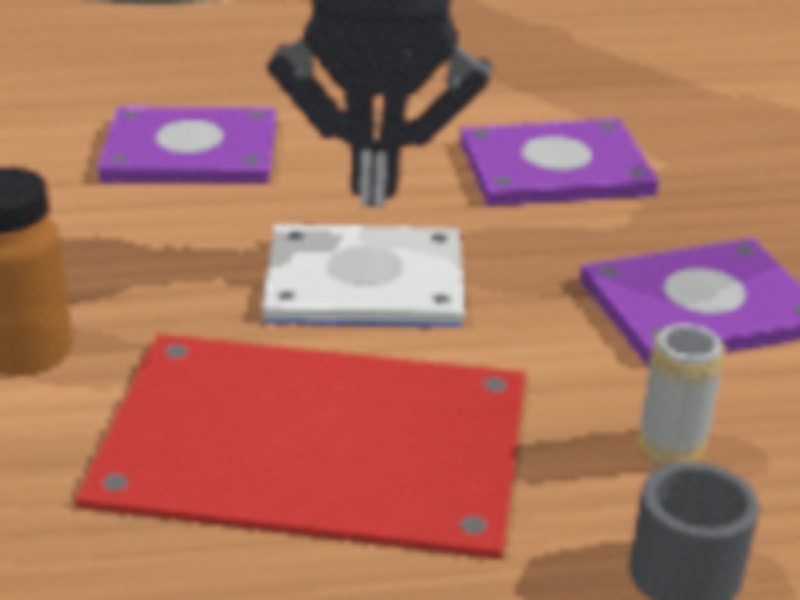

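The scene view shows the fingertip at crop (372,205), clear of the plate's near edge (row 228) and about 44 rows above where the reported TCP projects. So tip and model disagree; depth can settle it.

```bash
python3 - <<'E'
from h import *
s=get_state();print(s["tcp_pos"],s["eef_rot"],s["width"])
for cam,pts in(("scene",[(372,200),(372,180),(365,160),(365,270),(365,245),(372,215),(385,100),(300,420)]),("top",[(266,220),(272,186)])):
    im,d=vision.grab_frame(cam);i=vision.camera_info(cam)
    for p in pts:
        c,r=(p[0]/4+170,p[1]/3.75+120) if cam=="scene" else p
        z=d[int(round(r)),int(round(c))]
        X=i["R"].T@(np.linalg.inv(i["mtx"])@[c,r,1]*z-i["t"]); e=X[:2]-E
        print(cam,p,round(float(z),3),X.round(3),"u,v",(e@F).round(3),(e@L).round(3))
E
```

```text
[0.52819023 0.09872385 0.0039768 ] [ 0.04936689  0.15050257  0.98734751 -0.00753533] 0.00031531367293728224
scene (372, 200) 0.85 [0.535 0.097 0.044] u,v -0.102 0.002
scene (372, 180) 0.846 [0.532 0.097 0.057] u,v -0.105 0.002
scene (365, 160) 0.838 [0.531 0.093 0.071] u,v -0.104 -0.002
scene (365, 270) 0.845 [0.564 0.089 0.012] u,v -0.072 0.003
scene (365, 245) 0.866 [0.537 0.093 0.013] u,v -0.099 -0.001
scene (372, 215) 0.919 [0.483 0.106 0.   ] u,v -0.154 -0.005
scene (385, 100) 0.811 [0.536 0.103 0.113] u,v -0.103 0.008
scene (300, 420) 0.738 [0.692 0.038 0.007] u,v 0.066 -0.007
top (266, 220) 0.708 [0.507 0.047 0.133] u,v -0.114 -0.054
top (272, 186) 0.852 [ 0.589  0.029 -0.   ] u,v -0.03 -0.047
```

Depth puts the real fingertip at z ≈ 0.04 while the reported TCP z is 0.004: the real tip ends about 35 mm short of the reported TCP, so the fingers passed over the plate. I'll back off behind the plate and feel for the bench to measure the offset.

```bash
python3 - <<'E'
from h import *
ctrl.movel(P(-.157,.004),max_speed=.15)
ctrl.movel(P(-.157,-.020),max_speed=.08)
f=np.mean([st()[6] for _ in range(3)]);show("base",f)
for z in np.arange(-.022,-.045,-.002):
    ctrl.movel(P(-.157,z),max_speed=.03); s=st(); print(round(z,4),np.round(s[3:],4).tolist(),round(s[0],2))
    if s[6]-f>4: break
im,d=vision.grab_frame("scene");i=vision.camera_info("scene")
c=(i["mtx"]@(i["R"]@P(-.157,.0)+i["t"]));c=c[:2]/c[2];print(c)
for r in range(int(c[1])-18,int(c[1])+8,2):
    k=int(round(c[0]));X=i["R"].T@(np.linalg.inv(i["mtx"])@[k,r,1]*d[r,k]-i["t"]);e=X[:2]-E;print(r,im[r,k],(e@F).round(3),(e@L).round(3),X[2].round(3))
E
```

```text
base 0.3667891734289166 [7.3083, -0.1567, 0.0018, -0.0203, 0.7518, 0.7032, 0.3668]
-0.022 [-0.0218, 0.2, 0.9116, 1.0584] 7.56
-0.024 [-0.024, -0.4273, -0.3533, -0.2411] 7.81
-0.026 [-0.0261, -0.5252, 0.2765, -0.3035] 8.06
-0.028 [-0.0281, 0.0329, -0.3337, 0.2861] 8.31
-0.03 [-0.0301, 0.0134, -0.8503, 0.3675] 8.56
-0.032 [-0.0321, 0.5281, -0.091, 1.1332] 8.81
-0.034 [-0.033, -2.3399, -1.5041, 15.3901] 9.06
[265.96384874 177.13555991]
159 [ 62  82 113] -0.165 -0.0 0.047
161 [57 60 73] -0.164 0.0 0.042
163 [48 45 45] -0.16 0.001 0.039
165 [85 86 84] -0.152 0.002 0.038
167 [94 93 92] -0.152 0.002 0.032
169 [98 97 95] -0.153 0.002 0.026
171 [97 97 95] -0.15 0.003 0.022
173 [99 98 97] -0.148 0.003 0.018
175 [103 103 101] -0.15 0.003 0.011
177 [ 92  97 103] -0.149 0.003 0.005
179 [104 136 177] -0.145 0.004 0.002
181 [214 219 222] -0.117 0.008 0.015
183 [225 228 226] -0.111 0.009 0.013
```

Touch-down at TCP z = -0.0325, so the true tip sits ~33.5 mm short of the reported TCP (probe and depth agree). I'll correct for that and push again, now at plate mid-height.

```bash
cat >> h.py <<'E'
D=.0335;H=.0107
def tcp(u,z,t):
    "TCP pose that puts the front lower fingertip corner at edge-frame (u,z) with tilt t"
    return P(u-H*np.cos(t)+D*np.sin(t), z-H*np.sin(t)-D*np.cos(t))
def go(u,z,t=.1,v=.03): ctrl.movel(tcp(u,z,t),tool(A,t)[0],max_speed=v)
def force(n=3): return np.mean([st()[4:] for _ in range(n)],0)
def N(th):
    "kinematic path of the middle of the near face, plate angle th"
    s,c=np.sin(th),np.cos(th)
    if th<=np.pi/2:
        p=-.006*s/c if th<=np.pi/3 else -.012*s
        return np.array([p-.09*c+.006*s,.09*s+.006*c])
    return np.array([.006*c/s-.09*c-.006*s,.09*s-.006*c])
E
python3 - <<'E'
from h import *
go(-.149,.005);b=force();np.save("bias.npy",b);print("bias",b)
go(-.097,.005,v=.05);show("pushed",force()-b)
u=-.097
while u<-.080:
    u+=.001;go(u,.005,v=.03);f=force()-b
    print(round(u,4),f.round(1),round(st()[0],2))
    if -f[0]>9:break
im,d=vision.grab_frame("top");cv2.imwrite("pics/top4.png",im[100:260,150:350].repeat(3,0).repeat(3,1))
E
```

```text
bias [-0.06993149  0.51741476 -0.67974786]
pushed [-0.0365363  -0.91574314  0.43168639] [10.6083, -0.104, 0.002, -0.0293, -0.1065, -0.3983, -0.2481]
-0.096 [-2.2 -0.3  1.4] 10.86
-0.095 [-1.7 -0.2  0.5] 11.11
-0.094 [-3.5 -0.4  1.4] 11.36
-0.093 [-5.9  0.2  3.1] 11.61
-0.092 [-8.4  0.2  4.9] 11.86
-0.091 [-10.6   0.8   7.5] 12.11
```

View pics/top4.png

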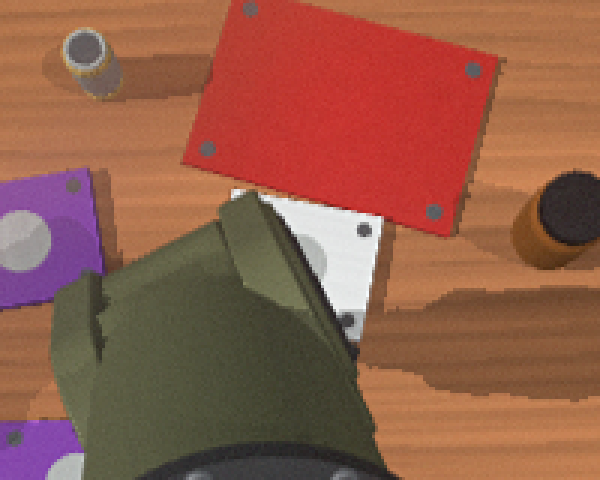

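The plate is against the pad with its right front corner only (view (383,215)); the left front corner (232,189) still has a gap of ~8 mm, i.e. ~0.1 rad of yaw. I'll square it up with a push off-centre on the left.

```bash
python3 - <<'E'
from h import *
import h
q=toworld([(277.7,171.7),(227.3,163)],.012)[:,:2]-E;print("corners u,v",(q@F).round(4),(q@L).round(4))
vc=(q@L).mean(); print("vc",vc)
b=np.load("bias.npy")
go(-.103,.007);
h.V0=vc+.040
go(-.108,.006,v=.15)
u=-.098;go(u,.006,v=.06)
while u<-.086:
    u+=.0015;go(u,.006,v=.03);f=force()-b
    print(round(u,4),f.round(1),round(st()[0],2))
    if -f[0]>7:break
go(-.105,.007,v=.1); h.V0=vc; go(-.105,.006,v=.15)
im,d=vision.grab_frame("top");cv2.imwrite("pics/top5.png",im[100:260,150:350].repeat(3,0).repeat(3,1));show()
E
```

```text
corners u,v [ 0.0012 -0.0101] [-0.0503  0.0589]
vc 0.004313864956316707
-0.0965 [ 0.1 -1.2  0.6] 13.53
-0.095 [ 0.3 -0.8  1.9] 13.78
-0.0935 [-2.1 -0.9  1.1] 14.03
-0.092 [-5.2 -0.8  4. ] 14.28
-0.0905 [-9.3  0.3  6.8] 14.53
[15.125, -0.1118, 0.0019, -0.0285, 0.0972, -0.1833, 0.1078]
```

View pics/top5.png

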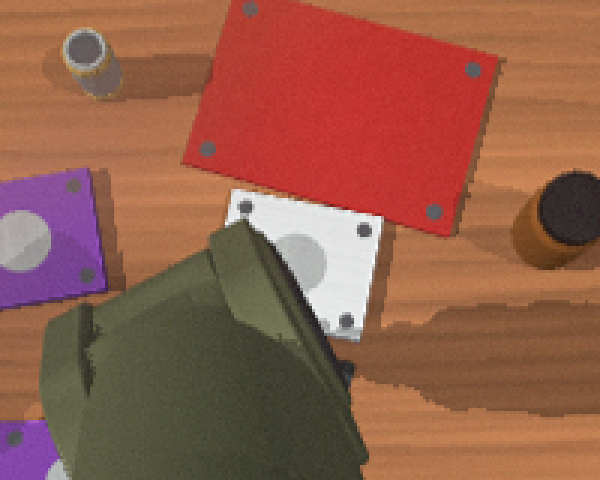

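The lateral shift didn't take effect (a default argument bound early in my helper: v stayed at 0.002), so the plate is unchanged, left front corner still at (232,189). I'll fix that and redo the off-centre push.

```bash
cat >> h.py <<'E'
def P(u,z,v=None): return np.array([*(E+u*F+(V0 if v is None else v)*L),z])
E
cat > sq.py <<'E'
from h import *
import h
b=np.load("bias.npy");vc=.0043
h.V0=vc+.040; go(-.112,.006,v=.15)
u=-.097;go(u,.006,v=.06)
while u<-.084:
    u+=.0015;go(u,.006,v=.03);f=force()-b
    print(round(u,4),f.round(1),round(st()[0],2))
    if -f[0]>8:break
go(-.105,.007,v=.1); h.V0=vc; go(-.105,.006,v=.15)
im,d=vision.grab_frame("top");cv2.imwrite("pics/top6.png",im);show()
m=grey(im);m[:150]=0;m[235:]=0;m[:,:215]=0;m[:,290:]=0
ys,xs=np.nonzero(m); e=[]
for x in range(240,274): 
    y=ys[xs==x]
    if len(y): e.append((x,y.min()))
w=toworld(e,.012)[:,:2]-E;print("front edge slope in edge frame",np.polyfit(w@L,w@F,1).round(4))
E
python3 sq.py
```

```text
-0.0955 [ 0.5 -1.1  0.7] 16.21
-0.094 [-0.7 -0.4  0.5] 16.46
-0.0925 [-1.9 -0.2  0.8] 16.71
-0.091 [-1.7  1.7  1. ] 16.96
-0.0895 [-2.3  1.3 -0.2] 17.21
-0.088 [-5.3  1.5  3.6] 17.46
-0.0865 [-10.1   1.9   6.4] 17.71
[18.5083, -0.1115, 0.0045, -0.0283, -0.2383, -0.7745, 0.2633]
front edge slope in edge frame [-0.0021 -0.0008]
```

Now square: slope 0.002 rad, front edge within 1 mm of the pad. Next is the force-guided arc, to 40° first, then a look.

```bash
cat > arc.py <<'E'
from h import *
import h,sys,json
h.V0=.0043; b=np.load("bias.npy")
th,e,end=[float(x) for x in sys.argv[1:4]]; step=np.radians(2)
F0=12
def cmd(th,e): 
    t=.1-.37*th; n=np.array([np.cos(th),-np.sin(th)]); p=N(th)+e*n; go(p[0],p[1],t,.06); return t
def fn(th):
    f=force(2)-b; return -(f[0]*np.cos(th)-f[2]*np.sin(th)), -(f[0]*np.sin(th)+f[2]*np.cos(th))
if th==0:
    while fn(0)[0]<9 and e<.006: e+=.001; cmd(0,e)
low=0;k=0
while th<np.radians(end):
    th+=step;cmd(th,e);a,t=fn(th)
    e+=np.clip((F0-a)*(.00015 if th<.6 else .0001),-.001,.001)
    if k%2==0: print(round(np.degrees(th)),"e %.4f Fn %.1f Ft %.1f t %.2f"%(e,a,t,st()[0]),flush=True)
    k+=1
    low=low+1 if a<2.5 else 0
    if low>=3 or a>30: print("STOP",a);break
print("NEXT",th,e)
im,d=vision.grab_frame("scene");cv2.imwrite(sys.argv[4],cv2.resize(im[120:280,170:370],None,fx=3,fy=3,interpolation=cv2.INTER_CUBIC))
E
python3 arc.py 0 0 40 pics/s7.png
```

```text
2 e 0.0046 Fn 7.9 Ft 1.5 t 19.93
6 e 0.0051 Fn 11.3 Ft 1.2 t 20.43
10 e 0.0055 Fn 10.6 Ft 0.1 t 20.93
14 e 0.0056 Fn 12.2 Ft 0.9 t 21.43
18 e 0.0057 Fn 12.3 Ft 1.6 t 21.93
22 e 0.0056 Fn 12.3 Ft 0.9 t 22.43
26 e 0.0055 Fn 11.7 Ft 1.3 t 22.93
30 e 0.0053 Fn 13.3 Ft 1.4 t 23.43
34 e 0.0051 Fn 12.7 Ft 0.7 t 23.93
38 e 0.0050 Fn 13.3 Ft 2.2 t 24.43
NEXT 0.698131700797732 0.0049469983748646335
```

View pics/s7.png

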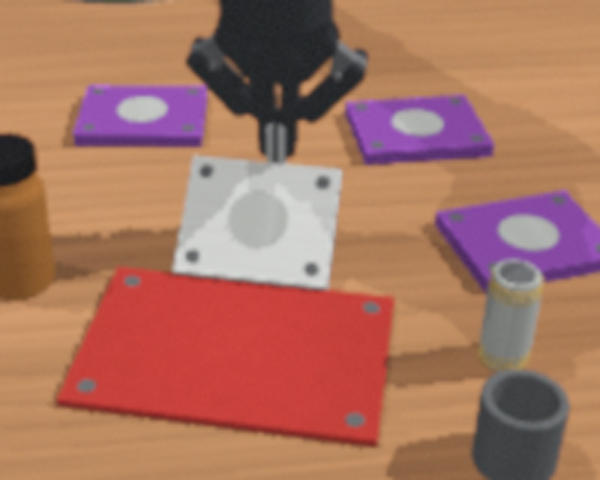

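The plate is tipped up squarely against the pad's front edge, with the fingertip at (275,155) on the middle of its near edge. Force is steady at ~12 N, so I'll continue over the top.

```bash
python3 arc.py 0.698131700797732 0.004947 112 pics/s8.png; python3 -c "
from h import *
show()"
```

```text
42 e 0.0048 Fn 13.4 Ft 1.1 t 24.98
46 e 0.0047 Fn 12.9 Ft 1.3 t 25.48
50 e 0.0046 Fn 12.4 Ft 1.8 t 25.98
54 e 0.0046 Fn 12.7 Ft 1.4 t 26.48
58 e 0.0046 Fn 11.8 Ft 1.2 t 26.98
62 e 0.0044 Fn 14.4 Ft 1.3 t 27.48
66 e 0.0037 Fn 14.9 Ft 2.7 t 27.98
70 e 0.0029 Fn 16.6 Ft 2.4 t 28.48
74 e 0.0019 Fn 16.9 Ft 1.9 t 28.98
78 e 0.0012 Fn 15.6 Ft 2.7 t 29.48
82 e 0.0003 Fn 16.6 Ft 1.9 t 29.98
86 e -0.0007 Fn 16.6 Ft 1.7 t 30.48
90 e -0.0016 Fn 16.1 Ft 1.2 t 30.98
94 e -0.0021 Fn 14.2 Ft 1.0 t 31.48
98 e -0.0024 Fn 13.2 Ft 1.7 t 31.98
102 e -0.0026 Fn 13.0 Ft 2.6 t 32.48
106 e -0.0031 Fn 15.2 Ft 2.3 t 32.98
110 e -0.0036 Fn 14.4 Ft 2.1 t 33.48
NEXT 1.954768762233651 -0.003858472456430282
[33.775, 0.0009, 0.0048, 0.0705, 2.2499, 0.7617, 13.4144]
```

View pics/s8.png

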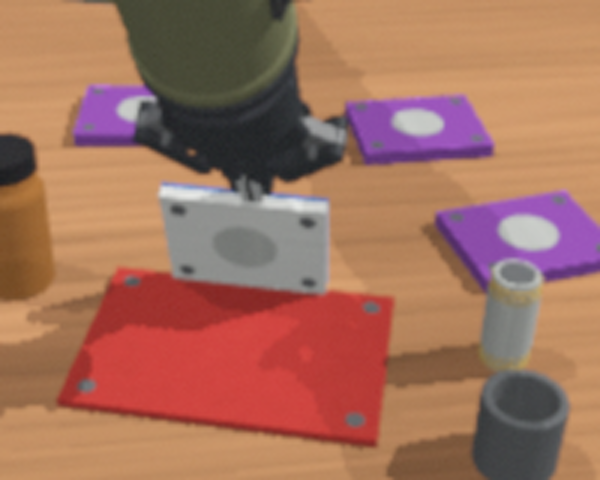

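The plate stands slightly past vertical (~112°), leaning over the pad, still held by the fingertip at (247,188). I'll go on a little with less force, release, and look.

```bash
sed -e 's/^F0=12/F0=8/' -e 's/t=.1-.37\*th;/t=max(.1-.37*th,-.62);/' arc.py > arc2.py; python3 arc2.py 1.954768762233651 -0.003858 126 pics/s9.png
python3 - <<'E'
from h import *
import h
h.V0=.0043
s=st();ctrl.movel(P(s[1]-.01,s[3]+.05),max_speed=.25);show("up")
ctrl.movel(P(-.10,.09),tool(A,.1)[0],max_speed=.25);show("back")
im,d=vision.grab_frame("scene");cv2.imwrite("pics/s10.png",cv2.resize(im[120:280,170:370],None,fx=3,fy=3,interpolation=cv2.INTER_CUBIC))
E
```

```text
114 e -0.0045 Fn 14.8 Ft 1.7 t 34.02
118 e -0.0056 Fn 13.0 Ft 0.8 t 34.52
122 e -0.0066 Fn 13.5 Ft 1.8 t 35.02
126 e -0.0075 Fn 13.1 Ft 1.7 t 35.52
NEXT 2.1991148575128574 -0.007532459901335304
up [35.9333, 0.0137, 0.0043, 0.114, -0.4004, 0.3736, -0.4745]
back [37.275, -0.0992, 0.0041, 0.0897, -0.5375, 0.4743, -0.2219]
```

View pics/s10.png

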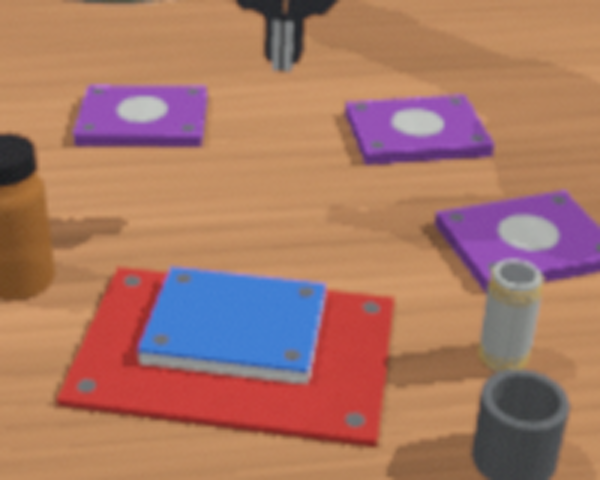

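The plate lies blue side up on the pad (blue face centre at (235,318)). I'll measure its overhang and flatness.

```bash
cat > chk.py <<'E'
from h import *
im,d=vision.grab_frame("top");h=cv2.cvtColor(im,cv2.COLOR_BGR2HSV)
m=(h[...,0]>98)&(h[...,0]<122)&(h[...,1]>110)&(h[...,2]>60);m[:80]=0;m[240:]=0
m=cv2.morphologyEx(m.astype(np.uint8),cv2.MORPH_CLOSE,np.ones((5,5)))
c,a,s=rect(m,.018);e=c-E;print("centre u,v",e@F,e@L,"yaw rel",a-A,s)
i=vision.camera_info("scene");im,d=vision.grab_frame("scene");h=cv2.cvtColor(im,cv2.COLOR_BGR2HSV)
m=(h[...,0]>100)&(h[...,0]<118)&(h[...,1]>110);m[:190]=0
m=cv2.erode(m.astype(np.uint8),np.ones((3,3)))
r,k=np.nonzero(m);X=(np.c_[k,r,np.ones(len(r))]*d[r,k][:,None]@np.linalg.inv(i["mtx"]).T-i["t"])@i["R"]
q=X[:,:2]-E;B=np.c_[q@F,q@L,np.ones(len(q))];print("plane z=",np.linalg.lstsq(B,X[:,2],rcond=None)[0].round(4),X[:,2].mean(),"u range",(q@F).min(),(q@F).max())
show()
E
python3 chk.py
```

```text
centre u,v 0.053585866566642326 -0.001413390959942317 yaw rel -0.0014318025112152188 [89.52814483642578, 109.13493347167969]
plane z= [ 0.6328  0.0857 -0.0183] 0.021880081562562468 u range 0.015141147897565106 0.6172525502242697
[37.425, -0.0991, 0.004, 0.0897, 0.8441, 0.3388, 0.1626]
```

Fully on the pad (front edge 9 mm in, yaw 0.001 rad). The plane fit was spoiled by outlier pixels, so I'll repeat it masked, check the bystanders, and hand in.

```bash
sed -i 's/^q=X\[:,:2\]-E;/q=X[:,:2]-E;g=((q@F)>.012)\&((q@F)<.095)\&(abs(q@L)<.052);X=X[g];q=q[g];/' chk.py
python3 - <<'E'
exec(open("chk.py").read())
a=cv2.imread("pics/top0.png");b,_=vision.grab_frame("top")
for n,(x,y) in dict(coupling=(190,82),nipple=(181,123),oil=(340,171)).items():
    r=cv2.matchTemplate(b[y-28:y+28,x-28:x+28],a[y-20:y+20,x-20:x+20],cv2.TM_CCOEFF_NORMED);print(n,cv2.minMaxLoc(r)[1::2],"expect (8,8)")
E
```

```text
centre u,v 0.05322132189500369 -0.0015144974031957154 yaw rel 0.007254024744033805 [90.06291198730469, 109.088134765625]
plane z= [-0.0004  0.0004  0.0193] 0.019258399204978044 u range 0.015302252664718331 0.09487799133247589
[37.525, -0.0994, 0.0041, 0.0898, -1.4963, -0.0658, -0.6778]
coupling (0.9929671883583069, (8, 8)) expect (8,8)
nipple (0.9814251661300659, (8, 8)) expect (8,8)
oil (0.9943737983703613, (8, 8)) expect (8,8)
```

```bash
python3 -c "
from h import *
print(ticket.close_job());show()"
```

```text
the job is handed in; nothing more can be done
None
the job is handed in; nothing more can be done
```

The cover plate now lies flat on the red pad, blue side up, and the job is handed in at about 37.5 s of the 51 s allowed. I pushed it with the shut fingertips against the pad's front edge and squared it up. I then tipped it with a force-guided arc (about 12–17 N of push) to roughly 126° and let it drop forward onto the pad.

**Last checks:**
- **Position:** the plate's trailing edge is about 8–9 mm inside the pad's front edge, and the plate is within 0.01 rad of square with the pad.
- **Flatness:** the blue face shows a slope under 0.001. Its measured height was 19.3 mm against 18 mm expected, which is within the 2 mm calibration.
- **Bystanders:** the coupling, nipple and oil jar sit at the same pixels as at the start. The purple plates were never approached, but I only checked them by eye in the pictures.
- **Robot:** nothing was being touched when I handed in.

**What went wrong on the way:**
- **Fingertip offset:** the real fingertips end about 33.5 mm short of the reported TCP, so my first push passed over the plate. I corrected this after checking depth and feeling for the bench, which took about 15 N of fingertip contact.
- **Squaring push:** the first attempt had no effect because of a bug in my helper code, so I repeated it.
- **Flatness check:** the first plane fit was spoiled by stray pixels, and I redid it with those masked out.

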